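# Shut the airbrush air valve under the sliding cover

## Task

The airbrush has to come off its air line, so shut its valve: with the fingertips, push the cover of the dark grey air box on the desk back by its handle, away from the robot, until it is all the way home and the valves in front lie open, then push the red valve lever round until it is fully shut, square across its pipe. Slide the cover, do not lift or tip it; leave it slid back, leave the blue lever as it is, and do not shift or pick up anything else on the desk.

Things in the scene. Friction and masses are not known exactly. Their poses are not given: they have to be found in the camera images.
- airbox: fixed dark grey steel air box, 310 x 310 mm, walls 70 mm high, aluminium guide bars along both sides to 78 mm. Origin: centre of its underside, on the desk; x axis from its front (robot's side) to its back, y to its left, z up. Two brass couplers stick out 29 mm from the front wall, 22 mm above the desk
- bay (a point): centre of the floor (3 mm above the desk) of the open-topped bay in the box's front half, which holds the two valves: box x -151 to -5 mm, y -140 to 140 mm inside, 70 mm high. Behind it the box is closed by a flat deck 70 mm above the desk, with a stop bar 80 mm high along the back edge
- regulator (a point): top of the black pressure regulator fixed to the box's right side, 109 mm above the desk; with its gauge and pipe it takes up box x 60 to 115, y -155 to -270 mm
- cover: loose aluminium cover, 160 (box x) x 292 (box y) x 4 mm, about 0.4 kg, lying on the box between the guide bars (1.5 mm play each side). Origin: centre of its underside, 70 mm above the desk. Closed, it hides the bay, origin near box x = -70 mm. It slides along box +x with 1 to 2 N of friction, up to the stop bar: origin then at box x = 69 mm, bay wholly open
- cover_handle (a point): middle of the grip bar of the black bow handle on the cover: a round bar 10 mm thick, 100 mm long along box y, its centre 30 mm above the cover's underside (100 mm above the desk) and 45 mm in front of the cover's centre, on two 10 mm legs at its ends
- red_lever (a joint): angle of the red valve's lever: 0 = open, lever lying along its pipe and pointing to the box's front (-x); 1.571 = shut, lever square across the pipe and pointing to the box's left (+y), against a hard stop. It turns clockwise seen from above, with friction of 0.15 N m (a push of about 3 N), and stays where it is left
- red_grip (a point): point on the middle line of the red lever's plastic sleeve, 58 mm from its pivot, 50 mm above the desk. The sleeve is 16 mm wide, 12 mm high (44 to 56 mm above the desk), and runs from 28 to 78 mm from the pivot. Pipes and valve bodies below the levers reach 37 mm above the desk
- red_pivot (a point): point on the upright axis that the red lever turns about, 50 mm above the desk; at box x = -40 mm, in either the left (box y = 55 mm) or the right (box y = -75 mm) place; its axes are parallel to the box's
- blue_lever (a joint): angle of the blue valve's lever, same in kind and size; it is open, to be left as it is
- blue_grip (a point): point on the middle line of the blue lever's sleeve, 58 mm from its pivot, 50 mm above the desk; the blue valve stands in the other place
- glue: white glue bottle with an orange cap, 42 mm across, 120 mm tall, standing beside the box. Origin: centre of its underside
- paint_yellow: yellow paint jar with a black lid, 44 mm across, 45 mm tall, standing beside the box. Origin: centre of its underside
- paint_green: green paint jar with a black lid, 44 mm across, 45 mm tall, standing beside the box. Origin: centre of its underside
- pencil_cup: white cup of pencils, 72 mm across, 85 mm tall, pencils to 155 mm, standing beside the box. Origin: centre of its underside
- cutter: yellow hobby cutter, 148 x 18 x 14 mm, lying on the desk by the box. Origin: centre of its underside
- house: white architectural house model on a base 130 x 200 mm, 83 mm tall, standing beside the box. Origin: centre of its underside
Mind the look-alikes: they are no part of the job. There is more than one size of the glue; the job needs the larger. Leave any brown look-alike of the paint_yellow alone.

How it is judged (in metres and radians):
On the way, in this order (a step that is already met when the one before it is completed fails the run):
1. the cover is slid back to within 15 mm of its stop (x of cover in the frame of airbox above 0.054 m), for 0.2 s.
2. the red lever is pushed fully shut (value of joint red_lever above 1.48 rad), for 0.2 s.
At the end, for the whole second after the job is handed in: the cover lies flat on the box, still, within 15 mm of its back stop; the red lever is within 5 degrees of its shut stop; the blue lever's grip is within 12 mm of, and every other thing stands upright within 20 mm of, where it was (x of cover in the frame of airbox above 0.054 m and z of cover in the frame of airbox below 0.075 m and angle between cover's own z axis and vertical below 0.05 rad and linear speed of cover below 0.01 m/s and value of joint red_lever above 1.48 rad and distance of blue_grip from where it was at the start of the episode below 0.012 m and distance of each of glue, paint_yellow, paint_green, pencil_cup, cutter, house from where it was at the start of the episode below 0.02 m and angle between each of glue, paint_yellow, paint_green, pencil_cup, cutter, house's own z axis and vertical below 0.15 rad); the robot touches nothing.
It fails at once if the cover is lifted or tipped (8 mm, or 5 degrees) (z of cover in the frame of airbox above 0.078 m or angle between cover's own z axis and vertical above 0.087 rad).
It fails at once if the blue lever is moved more than 12 mm (distance of blue_grip from where it was at the start of the episode above 0.012 m).
It fails at once if something else on the desk is moved more than 20 mm, picked up or tipped (distance of any of glue, paint_yellow, paint_green, pencil_cup, cutter, house from where it was at the start of the episode above 0.02 m or angle between any of glue, paint_yellow, paint_green, pencil_cup, cutter, house's own z axis and vertical above 0.25 rad).
It also fails if it takes over 45 s, if anything falls off the work surface, if the arm or the gripper's body presses on something with over 40 N, if the wrist force passes 120 N, or if a joint passes its speed limit or range.

## Robot

A 6-joint arm with a two-finger parallel gripper is mounted at the origin on the work surface. World frame = base frame: x ahead of the robot, y to its left, z up, the work surface at z = 0. Lengths are in mm, angles in rad, forces in N, time in s.
With the tool pointing down it reaches from about 350 to 975 mm from the base axis. Payload 7.1 kg.
Tool frame: the origin (TCP) lies at the very end of the fingers, on their centre line; the grasp point (between the pads) lies ctrl.hold_point_z behind it (ctrl.hold_point_z is the distance from the TCP to the grasp point, in mm); z points along the fingers, y is the line along which they close (so a half turn about z gives the same grasp; the last joint's range is limited). The gripper opens to 88 mm and grips with 3 to 60 N. Pads are 20 mm wide; open, the fingers measure 115 mm over their backs; the gripper's body (75 mm by 178 mm) begins 61 mm behind the grasp point.
Start: joints at [1.187, 0.423, 1.63, -0, 1.089, -0.019], TCP at [222.944, 583.867, 222.675] pointing down, gripper open.
Joint ranges: [-3, 3], [-0.9, 2.11], [0.09, 2.58], [-1.31, 4.45], [0.11, 2.69], [-2.54, 2.54]. Speed limits (rad/s): [2.39, 2.39, 3.01, 3.14, 3.14, 3.14].

## Interface

Orientations are given as a rotation vector (axis times angle).
In Python, from workcell import ctrl gives the robot as it stands. The module is installed in compiled form; this text tells all that it offers.
- The arm moves only by the shell command python3 -m creep 'ROWS'. ROWS is JSON, a list of rows, each an object with "translation": the shift along the tool's x, y, z in mm, a list of three; "angular": the turn, a rotation vector about the tool's x, y, z in rad, a list of three; "jaw": the opening, from 0 (shut) to 1 (fully open). A call has exactly 8 rows; each row is the pose to reach, as a shift and turn from the pose commanded when the call began, along the tool's axes at that moment; what a row does not reach only later rows make up. A row lasts 1/8 s, in which the tool goes at most 62.5 mm and 10.7 degrees, less where a joint would pass 70% of its speed; a pose out of reach is approached as far as the arm can. A call with a gripper value outside its range is refused whole. The fingers move at their own pace and stop on an object; the grip force is fixed at half the most. Time passes only in rows, so rows that repeat a pose let the fingers close, or fill a call up. It gives the time, the measured TCP pose, the force, the opening and the grip force at its end, in the units of the state.
- ctrl.get_obs(): the state, without advancing time (a new reading comes with each control period).
- ctrl.get_image(name): name is "side" or "top"; returns the picture (384x512x3 uint8, red, green, blue); there is no depth.
- ctrl.camera_info(name): a dict with "camera_matrix" (3x3 intrinsics, pixels), "world_from_camera" (4x4, takes a point from camera to world coordinates). Camera axes: x right, y up, looking along -z (the intrinsics and any distortion apply to the point x, -y, -z); pixel columns grow to the right and rows downward; lengths in mm; the calibration is good to about 2 mm. A picture is of the moment at which its call begins. camera_info takes no time and is no camera call.
- ctrl.close_job(): hands the job in; it is judged then, once.
Trained networks look in the newest picture that a camera, given by its name, has taken for a name from the list of things; names that differ only in an ending like _2 or _b are one class to them, and where a whole thing is asked for, a point or a joint stands for the part that bears it (a point fixed in the world has none). Each returns a list of dicts, best first, with "score" (0 to 1); they miss things now and then, are a little off and sometimes report something else, mostly with a low value. They report only what shows in the picture. A call takes as long as a camera call. They do not tell look-alikes from the thing itself.
- ctrl.look_for(camera, label): "rect" ([left, top, right, bottom] in pixels, round what is visible of it).
The state is a dict: "t": time; "qpos": joint angles; "qvel": joint speeds; "joint_torque": joint torques, N m; "ee_pos": TCP position; "orientation": TCP orientation; "ft_force": force on the tool from outside, world axes, zero at the start; "moment": the same for the moment, N m; "width": finger opening in mm; "grasp_force": force on a finger pad.
Only numpy, scipy, OpenCV 4.12 (cv2) and the standard library are available. Lean on these libraries where they do the work, as an engineer would, in place of code of your own. Each camera call takes 0.05 s, during which the arm holds its last target. There are 200 camera calls.

## Working session

There is one attempt and no reset: what is moved stays moved. The work goes in short steps, Python scripts to look and compute and a shell command to move; the robot and the scene stay as the last step left them, time stands still between calls to the robot, and variables do not carry over. Pictures are saved under pics/ and viewed, at most 10 in all, crops included, and the job is handed in when it is done.

```bash
mkdir -p pics; python3 - <<'E'
from workcell import ctrl
import cv2,numpy as np
o=ctrl.get_obs();print(o['t'],o['ee_pos'],o['orientation'],o['width'],ctrl.hold_point_z)
for c in('top','side'):
    im=ctrl.get_image(c);cv2.imwrite(f'pics/{c}0.png',im[:,:,::-1])
    i=ctrl.camera_info(c);print(c,i)
    for l in('airbox','cover','cover_handle','regulator'):
        print(l,[(np.round(d['rect']).tolist(),round(d['score'],2)) for d in ctrl.look_for(c,l)[:2]])
E
```

```text
0.0 [222.71704821 583.36717754 221.9312694 ] [-5.69689797e-01 -3.08921011e+00  2.33113358e-03] 87.65982781213772 18.700000000000003
top {'camera_matrix': array([[424.25506144,   0.        , 253.49818181],
       [  0.        , 424.25506144, 188.51453485],
       [  0.        ,   0.        ,   1.        ]]), 'world_from_camera': array([[-9.68100903e-03,  9.86130949e-01, -1.65686543e-01,
         3.75489184e+02],
       [-9.99803560e-01, -6.67993461e-03,  1.86606407e-02,
         1.35990112e+02],
       [ 1.72950600e-02,  1.65834649e-01,  9.86001902e-01,
         1.11263839e+03],
       [ 0.00000000e+00,  0.00000000e+00,  0.00000000e+00,
         1.00000000e+00]])}
airbox [([202.0, 126.0, 366.0, 261.0], 0.95)]
cover []
cover_handle [([206.0, 178.0, 332.0, 243.0], 0.95)]
regulator [([199.0, 123.0, 367.0, 259.0], 0.73)]
side {'camera_matrix': array([[488.68497927,   0.        , 257.9613595 ],
       [  0.        , 488.68497927, 189.34395632],
       [  0.        ,   0.        ,   1.        ]]), 'world_from_camera': array([[ 9.40092081e-01,  1.86482461e-01, -2.85396514e-01,
         1.55781098e+02],
       [-3.40782009e-01,  4.90147752e-01, -8.02261057e-01,
        -1.05802392e+03],
       [-9.72115619e-03,  8.51457265e-01,  5.24333888e-01,
         8.56102799e+02],
       [ 0.00000000e+00,  0.00000000e+00,  0.00000000e+00,
         1.00000000e+00]])}
airbox [([191.0, 168.0, 327.0, 271.0], 0.87)]
cover [([193.0, 177.0, 277.0, 240.0], 0.6)]
cover_handle [([197.0, 176.0, 279.0, 237.0], 0.76)]
regulator [([194.0, 166.0, 331.0, 271.0], 0.97), ([198.0, 129.0, 242.0, 179.0], 0.27)]
```

```bash
python3 - <<'E'
import cv2
a=cv2.imread('pics/top0.png')[80:300,140:430]
cv2.imwrite('pics/top0c.png',cv2.resize(a,None,fx=2.7,fy=2.7,interpolation=cv2.INTER_CUBIC))
E
```

```text
(no output)
```

View pics/top0c.png

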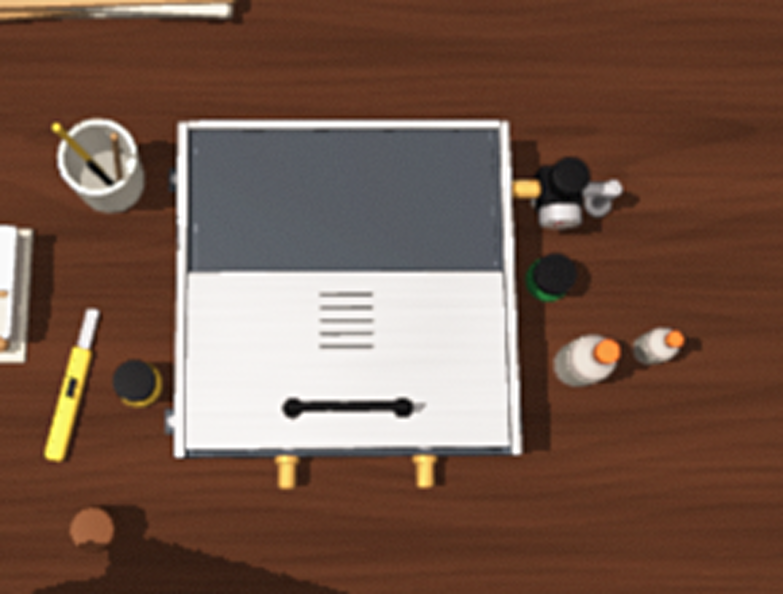

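View pics/side0.png

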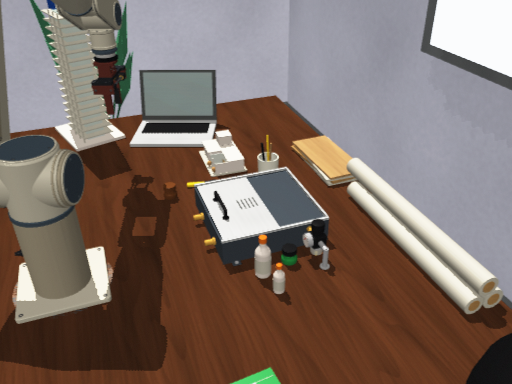

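The top crop shows the box with guide-bar corners at about (176,457), (521,454), (179,122) and (508,122). The handle posts are at (292,408) and (403,407). The jars and bottles stand beside the box, clear of the sliding path.

```bash
cat > h.py <<'E'
from workcell import ctrl
import cv2,numpy as np
from scipy.spatial.transform import Rotation as R
def ray(c,px,z):
    i=ctrl.camera_info(c);T=i['world_from_camera'];K=i['camera_matrix']
    d=np.linalg.inv(K)@[px[0],px[1],1];d=T[:3,:3]@(d*[1,-1,-1]);o=T[:3,3]
    return (o+d*(z-o[2])/d[2])[:2]
def proj(c,p):
    i=ctrl.camera_info(c);T=i['world_from_camera'];q=T[:3,:3].T@(np.asarray(p)-T[:3,3])
    q=i['camera_matrix']@(q*[1,-1,-1]);return q[:2]/q[2]
def totool(p):
    o=ctrl.get_obs();return R.from_rotvec(o['orientation']).inv().apply(np.asarray(p)-o['ee_pos'])
E
python3 - <<'E'
from h import *
f=lambda x,y,z:ray('top',(x/2.7+140-.3,y/2.7+80-.3),z)
fl,fr,bl,br=f(176,457,78),f(521,454,78),f(179,122,80),f(508,122,80)
print(fl,fr,bl,br,np.linalg.norm(fl-fr),np.linalg.norm(bl-br),np.linalg.norm(fl-bl))
c=(fl+fr+bl+br)/4
v=((bl+br)-(fl+fr));w=((fl+bl)-(fr+br))
y1=np.arctan2(v[1],v[0]);y2=np.arctan2(-w[0],w[1]);print('c',c,'yaw',y1,y2)
h1,h2=f(292,408,105),f(403,407,105);print('handle',h1,h2,(h1+h2)/2)
yaw=(y1+y2)/2;ex=np.array([np.cos(yaw),np.sin(yaw)]);ey=np.array([-ex[1],ex[0]])
hm=(h1+h2)/2-c;print('handle in box',hm@ex,hm@ey)
print(R.from_rotvec(ctrl.get_obs()['orientation']).as_matrix().round(3))
E
```

```text
[402.38703525 235.04775143] [402.19533922 -74.11918977] [712.89025656 234.93737784] [711.64271234 -74.04740114] 309.16700062529736 308.98729748203993 310.50324092291737
c [557.27883584  80.45463459] yaw -6.223875996787157e-05 -0.002328291914479742
handle [443.31927777 131.28761699] [443.36491713  33.74245186] [443.34209745  82.51503443]
handle in box -113.93911972605177 1.9242137648109403
[[-0.934  0.357 -0.   ]
 [ 0.357  0.934 -0.   ]
 [ 0.    -0.    -1.   ]]
```

```bash
python3 -m creep '[{"translation":[-45,-50,0],"angular":[0,0,-0.046],"jaw":0},{"translation":[-90,-100,0],"angular":[0,0,-0.091],"jaw":0},{"translation":[-135,-150,0],"angular":[0,0,-0.137],"jaw":0},{"translation":[-180,-200,0],"angular":[0,0,-0.182],"jaw":0},{"translation":[-225,-250,0],"angular":[0,0,-0.228],"jaw":0},{"translation":[-270,-300,0],"angular":[0,0,-0.274],"jaw":0},{"translation":[-315,-350,0],"angular":[0,0,-0.32],"jaw":0},{"translation":[-356,-400,0],"angular":[0,0,-0.365],"jaw":0}]'; python3 -c "
from h import *
o=ctrl.get_obs();print(o['ee_pos'],o['width'],R.from_rotvec(o['orientation']).as_matrix().round(3),totool([413,82,86]))"
```

```text
t: 1.5
ee_pos: [401.8, 114.9, 223.2]
orientation: [-0.003, 3.14, 0.001]
ft_force: [1.2, 1.0, -0.7]
width: 11.5
grasp_force: 0.0
[401.79185118 114.89121367 223.15862001] 11.460193876105734 [[-1.    -0.002  0.001]
 [-0.002  1.     0.   ]
 [-0.001  0.    -1.   ]] [-10.94330646 -32.96216545 137.1629734 ]
```

```bash
python3 -m creep '[{"translation":[-8,-16,30],"angular":[0,0,0],"jaw":0},{"translation":[-8,-32,65],"angular":[0,0,0],"jaw":0},{"translation":[-8,-33,100],"angular":[0,0,0],"jaw":0},{"translation":[-8,-33,120],"angular":[0,0,0],"jaw":0},{"translation":[-8,-33,132],"angular":[0,0,0],"jaw":0},{"translation":[-8,-33,136],"angular":[0,0,0],"jaw":0},{"translation":[-8,-33,136],"angular":[0,0,0],"jaw":0},{"translation":[-8,-33,136],"angular":[0,0,0],"jaw":0}]'
```

```text
t: 2.5
ee_pos: [409.6, 83.9, 87.3]
orientation: [-0.001, 3.14, 0.0]
ft_force: [-0.3, -0.0, -0.1]
width: 0.2
grasp_force: 0.0
```

```bash
python3 -m creep '[{"translation":[-10,-2,1],"angular":[0,0,0],"jaw":0},{"translation":[-20,-3,1],"angular":[0,0,0],"jaw":0},{"translation":[-34,-3,1],"angular":[0,0,0],"jaw":0},{"translation":[-50,-3,1],"angular":[0,0,0],"jaw":0},{"translation":[-68,-3,1],"angular":[0,0,0],"jaw":0},{"translation":[-86,-3,1],"angular":[0,0,0],"jaw":0},{"translation":[-104,-3,1],"angular":[0,0,0],"jaw":0},{"translation":[-120,-3,1],"angular":[0,0,0],"jaw":0}]'
python3 -m creep '[{"translation":[-8,0,0],"angular":[0,0,0],"jaw":0},{"translation":[-14,0,0],"angular":[0,0,0],"jaw":0},{"translation":[-20,0,0],"angular":[0,0,0],"jaw":0},{"translation":[-25,0,0],"angular":[0,0,0],"jaw":0},{"translation":[-29,0,0],"angular":[0,0,0],"jaw":0},{"translation":[-32,0,0],"angular":[0,0,0],"jaw":0},{"translation":[-34,0,0],"angular":[0,0,0],"jaw":0},{"translation":[-34,0,0],"angular":[0,0,0],"jaw":0}]'
```

```text
t: 3.5
ee_pos: [530.5, 80.7, 85.6]
orientation: [-0.0, 3.141, 0.0]
ft_force: [-1.0, 0.4, 1.3]
width: 0.8
grasp_force: 0.7
t: 4.5
ee_pos: [563.5, 80.8, 85.8]
orientation: [-0.0, 3.141, 0.0]
ft_force: [0.1, -0.2, -0.5]
width: 0.7
grasp_force: 0.0
```

```bash
python3 -m creep '[{"translation":[-1,0,0],"angular":[0,0,0],"jaw":0},{"translation":[-2,0,0],"angular":[0,0,0],"jaw":0},{"translation":[-3,0,0],"angular":[0,0,0],"jaw":0},{"translation":[-4,0,0],"angular":[0,0,0],"jaw":0},{"translation":[-4,0,0],"angular":[0,0,0],"jaw":0},{"translation":[-4,0,0],"angular":[0,0,0],"jaw":0},{"translation":[-4,0,0],"angular":[0,0,0],"jaw":0},{"translation":[-4,0,0],"angular":[0,0,0],"jaw":0}]'
python3 -m creep '[{"translation":[15,0,0],"angular":[0,0,0],"jaw":0},{"translation":[40,0,-5],"angular":[0,0,0],"jaw":0},{"translation":[80,0,-30],"angular":[0,0,0],"jaw":0},{"translation":[120,0,-60],"angular":[0,0,0],"jaw":0},{"translation":[160,0,-80],"angular":[0,0,0],"jaw":0},{"translation":[170,0,-100],"angular":[0,0,0],"jaw":0},{"translation":[170,0,-100],"angular":[0,0,0],"jaw":0},{"translation":[170,0,-100],"angular":[0,0,0],"jaw":0}]'
python3 - <<'E'
from h import *
for c in('top','side'):
    im=ctrl.get_image(c);cv2.imwrite(f'pics/{c}1.png',im[:,:,::-1])
    for l in('cover_handle','red_lever','blue_lever'):
        print(c,l,[(np.round(d['rect']).tolist(),round(d['score'],2)) for d in ctrl.look_for(c,l)[:2]])
    for n,(y) in(('L',55),('R',-75)):
        print(n,proj(c,[557.3-40,80.5+y,50]).round(),proj(c,[557.3-118,80.5+y,50]).round())
a=cv2.imread('pics/top1.png')[80:300,140:430]
cv2.imwrite('pics/top1c.png',cv2.resize(a,None,fx=2.7,fy=2.7,interpolation=cv2.INTER_CUBIC))
E
```

```text
t: 5.5
ee_pos: [566.1, 80.7, 85.6]
orientation: [0.0, -3.14, 0.0]
ft_force: [-5.0, 0.2, 3.1]
width: 0.4
grasp_force: 2.5
t: 6.5
ee_pos: [397.5, 80.7, 185.4]
orientation: [-0.0, 3.141, 0.0]
ft_force: [-0.3, -0.2, -0.1]
width: 0.4
grasp_force: 0.0
top cover_handle [([208.0, 126.0, 328.0, 186.0], 0.8)]
top red_lever [([242.0, 200.0, 250.0, 220.0], 0.49)]
top blue_lever [([200.0, 122.0, 370.0, 250.0], 0.69)]
L [246. 203.] [246. 234.]
R [297. 203.] [298. 233.]
side cover_handle [([239.0, 170.0, 322.0, 226.0], 0.76)]
side red_lever []
side blue_lever [([226.0, 223.0, 254.0, 234.0], 0.49)]
L [239. 201.] [214. 206.]
R [253. 224.] [226. 230.]
```

View pics/top1c.png

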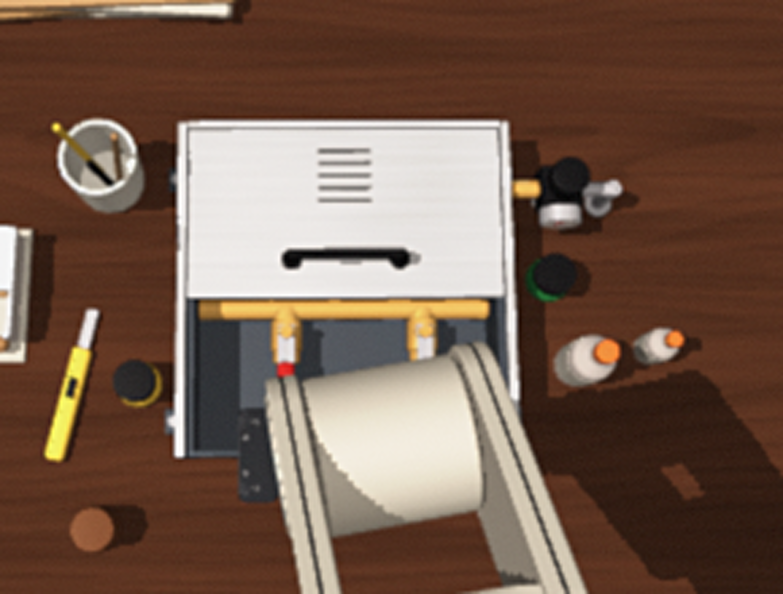

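The cover is home and the bay is open. The red lever is the left one: red shows at (285,370) in the crop. Its pivot is at about world (517,135) and it points to the front.

```bash
python3 -m creep '[{"translation":[-30,8,10],"angular":[0,0,0],"jaw":0},{"translation":[-60,15,40],"angular":[0,0,0],"jaw":0},{"translation":[-60,15,80],"angular":[0,0,0],"jaw":0},{"translation":[-60,15,110],"angular":[0,0,0],"jaw":0},{"translation":[-60,15,130],"angular":[0,0,0],"jaw":0},{"translation":[-60,15,139],"angular":[0,0,0],"jaw":0},{"translation":[-60,15,142],"angular":[0,0,0],"jaw":0},{"translation":[-60,15,142],"angular":[0,0,0],"jaw":0}]'
```

```text
t: 7.9
ee_pos: [457.5, 95.8, 44.1]
orientation: [-0.0, 3.141, 0.0]
ft_force: [0.0, 0.6, -0.6]
width: 0.6
grasp_force: 0.0
```

```bash
python3 -m creep '[{"translation":[-4,9,0],"angular":[0,0,0],"jaw":0},{"translation":[-4,18,0],"angular":[0,0,0],"jaw":0},{"translation":[-1,28,0],"angular":[0,0,0],"jaw":0},{"translation":[0,38,0],"angular":[0,0,0],"jaw":0},{"translation":[-1,46,0],"angular":[0,0,0],"jaw":0},{"translation":[-2,54,0],"angular":[0,0,0],"jaw":0},{"translation":[-4,61,0],"angular":[0,0,0],"jaw":0},{"translation":[-4,61,0],"angular":[0,0,0],"jaw":0}]'
python3 -m creep '[{"translation":[-5,8,0],"angular":[0,0,0],"jaw":0},{"translation":[-14,21,0],"angular":[0,0,0],"jaw":0},{"translation":[-22,27,0],"angular":[0,0,0],"jaw":0},{"translation":[-30,31,0],"angular":[0,0,0],"jaw":0},{"translation":[-36,34,0],"angular":[0,0,0],"jaw":0},{"translation":[-40,34,0],"angular":[0,0,0],"jaw":0},{"translation":[-42,34,0],"angular":[0,0,0],"jaw":0},{"translation":[-42,34,0],"angular":[0,0,0],"jaw":0}]'
```

```text
t: 8.9
ee_pos: [460.9, 157.3, 43.5]
orientation: [0.001, -3.141, -0.0]
ft_force: [-0.9, -0.5, -0.4]
width: 0.3
grasp_force: 0.1
t: 9.9
ee_pos: [499.2, 191.1, 43.5]
orientation: [-0.001, -3.134, 0.0]
ft_force: [-15.4, 5.8, 9.2]
width: 0.5
grasp_force: 7.8
```

```bash
python3 -m creep '[{"translation":[12,0,0],"angular":[0,0,0],"jaw":0},{"translation":[25,-3,0],"angular":[0,0,0],"jaw":0},{"translation":[25,-3,-40],"angular":[0,0,0],"jaw":0},{"translation":[25,-3,-90],"angular":[0,0,0],"jaw":0},{"translation":[35,20,-140],"angular":[0,0,0],"jaw":0},{"translation":[60,75,-150],"angular":[0,0,0],"jaw":0},{"translation":[80,130,-150],"angular":[0,0,0],"jaw":0},{"translation":[80,130,-150],"angular":[0,0,0],"jaw":0}]'
python3 - <<'E'
from h import *
im=ctrl.get_image('top')[80:300,100:430,::-1]
cv2.imwrite('pics/top2c.png',cv2.resize(im,None,fx=2.4,fy=2.4,interpolation=cv2.INTER_CUBIC))
print(ctrl.get_obs()['ft_force'])
E
```

```text
t: 10.9
ee_pos: [422.0, 323.7, 194.3]
orientation: [-0.007, 3.14, 0.003]
ft_force: [0.1, -0.6, -0.4]
width: 0.6
grasp_force: 0.0
[ 0.26448733  0.18241506 -0.14919613]
```

View pics/top2c.png

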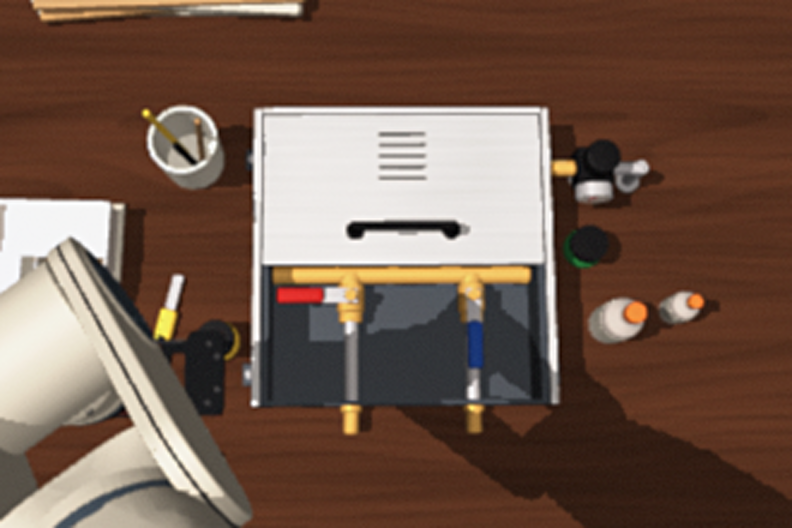

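The red lever lies square across its pipe, from (280,295) to (350,297). The cover is home, the blue lever still lies along its pipe, and everything else is where it was.

```bash
python3 -c "
from workcell import ctrl
print(ctrl.close_job())"
```

```text
the job is handed in; nothing more can be done
None
```

The cover is slid back to its stop, the red valve is fully shut and the blue lever is untouched; the job was handed in about 11 s into the 45 s limit, and no verdict was returned.

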